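# Carry a film-resistor tile on a paddle into the test nest

## Task

Load the white ceramic tile into the black-and-brass test nest without touching it with the gripper: take the blue-gripped steel paddle by its grip, slip the blade under the tile through the open channel of the white carrier, lift the tile off and carry it level on the blade to the nest. Lower the blade through the nest's channel so that the tile is left lying flat between the lips on the two brass rails, draw the paddle out and lay it flat on the bench, then let go. Leave the loupe, tape roll and screwdriver alone.

Things in the scene. Friction and masses are not known exactly. Their poses are not given: they have to be found in the camera images.
- tile_mid (a point): Centre of the loose ceramic tile: white, 44 mm along its x, 56 mm along its y, 4 mm thick, about 30 g, green film and two copper strips on top (z up). It starts lying on the carrier's rails, within 2 mm and about 2 degrees of the middle of the seat. A half turn about z makes no difference.
- tile: The same tile; origin at the centre of its underside (2 mm below tile_mid), same axes.
- paddle_grip (a point): Middle of the blue upright grip of the loose transfer paddle (about 120 g). The grip is 40 mm along x, 16 mm along y (pinch it across y) and stands from 3 to 50 mm above the paddle's underside; this point is 30 mm above the underside. Axes are the paddle's: x along the blade to its tip, z up.
- paddle: The same paddle; origin on its underside below the middle of the grip, same axes. Flat steel blade 22 mm wide, 3 mm thick, tip 130 mm ahead (+x) of the origin; from 32 mm behind to 32 mm ahead of the origin the plate is 32 mm wide. It starts flat on the bench between carrier and nest, blade pointing away from the robot.
- paddle_blade (a point): Point on the top face of the paddle's blade where the middle of the tile should rest: 105 mm ahead of the grip's middle, 25 mm behind the tip, 3 mm above the paddle's underside.
- carrier_seat (a point): Middle of the seat of the fixed white carrier, level with its rails' tops, 30 mm above the bench; on one side of the robot's middle, left or right. x points away from its open front, where the blade enters (roughly away from the robot), z up.
- test_nest_seat (a point): Middle of the seat of the fixed black test nest with brass rails, level with the rails' tops, 36 mm above the bench; on the other side from the carrier. x points away from its open front, where the blade enters (roughly away from the robot), z up.
- test_nest: The test nest; origin on the bench under test_nest_seat, same axes. Rails, channel width, lips and play as on the carrier; channel 28 mm deep. The base reaches 68 mm behind the seat (+x), with a red and a black binding post, 38 mm high, 50 mm behind the seat at y = +24 and -24 mm, beside the line of the channel.
- carrier: The carrier; origin on the bench under carrier_seat, same axes. Base 68 x 94 x 8 mm. Two rails along x, 64 mm long, with a channel 34 mm wide in y between them, open at front, back and top, 22 mm deep. Lips 4 mm high on the rails leave the tile 4 mm of play on each side (pocket 52 mm in x, 64 mm in y); none crosses the channel.
- loupe: Black round loupe, 38 mm across, 32 mm high, a bystander beyond the work; origin at its underside.
- tape: Roll of black tape, 63 mm across, 18 mm high, a bystander beyond the work; origin at its underside.
- driver: Small orange screwdriver, 121 mm long, 16 mm thick, a bystander beyond the work; origin at its underside.
There are look-alikes about, which are no part of the job. Of the things that look like the test_nest, the largest one is meant.

How it is judged:
On the way, in this order (a step that is already met when the one before it is completed fails the run):
1. the tile is lifted off the carrier, resting on the paddle's blade (z of tile in the frame of carrier_seat above 0.006 m and contact force between tile and paddle above 0.05 N and contact force between tile and carrier below 0.02 N), for 0.2 s.
2. the tile is over the test nest, still on the blade (horizontal distance between tile and test_nest_seat below 0.02 m and z of tile in the frame of test_nest_seat above 0.002 m and contact force between tile and paddle above 0.05 N), for 0.1 s.
At the end, for the whole second after the job is handed in: Tile flat and still on the nest's brass rails (centre within 8 mm, underside at most 2 mm above them, tilt < 0.04 rad, turned < 0.25 rad). Paddle flat and still on the bench (underside < 6 mm up, tilt < 0.08 rad), touching neither tile, nest nor carrier (horizontal distance between tile and test_nest_seat below 0.008 m and z of tile in the frame of test_nest_seat between -0.003 and 0.002 m and angle between tile's own z axis and vertical below 0.04 rad and angle between the x axis of tile and the x axis of test_nest, either way round below 0.25 rad and linear speed of each of tile, paddle below 0.02 m/s and contact force between tile and paddle below 0.02 N and contact force between paddle and test_nest below 0.02 N and contact force between paddle and carrier below 0.02 N and height (world z) of paddle below 0.006 m and angle between paddle's own z axis and vertical below 0.08 rad).
It fails at once if the gripper or arm touches the tile (contact force between any of the fingers, the arm and tile above 0.3 N).
It fails at once if the tile is tilted by more than 0.25 rad (not carried level) (angle between tile's own z axis and vertical above 0.25 rad).
It fails at once if the loupe, tape or screwdriver is moved by more than 20 mm (distance of any of loupe, tape, driver from where it was at the start of the episode above 0.02 m).
It also fails if it takes over 61 s, if anything falls off the work surface, if the arm or the gripper's body presses on something with over 40 N, if the wrist force passes 120 N, or if a joint passes its speed limit or range.

## Robot

A 7-joint arm with a two-finger parallel gripper is mounted at the origin on a cart in front of the work surface, level with it; the furniture and walls round the work are solid. World frame = base frame: x ahead of the robot, y to its left, z up, the work surface at z = 0. Lengths are in m, angles in rad, forces in N, time in s.
With the tool pointing down it reaches from about 0.35 to 0.9 m from the base axis. Payload 8.1 kg.
Tool frame: the origin (TCP) lies midway between the tips of the shut fingers; the grasp point (between the pads) lies 19 mm behind it; x points along the fingers, y is the direction in which the jaws open and shut, and the axes are right-handed (so a half turn about x gives the same grasp; the last joint's range is limited). The gripper opens to 85 mm and grips with 20 to 120 N. Pads are 22 mm wide; open, the fingers measure 114 mm over their backs; the gripper's body (76 mm by 85 mm) begins 54 mm behind the grasp point. The pads swing forward as they close: fully open they stand 13 mm farther back than shut.
Start: joints at [1.066, 0.434, 0.025, 1.573, -0.012, 1.134, -0.075], TCP at [0.244, -0.575, 0.231] pointing down, gripper open.
Joint ranges: [-2.62, 2.62], [-0.44, 2.09], [-1.27, 1.32], [0.08, 2.57], [-1.32, 4.46], [0.12, 2], [-2.74, 2.74]. Speed limits (rad/s): [2.22, 2.22, 3.01, 3.01, 3.14, 3.14, 3.14].

## Interface

Orientations are given as a unit quaternion [w, x, y, z].
In Python, from workcell import readout, snapshot, calibration, job gives the robot as it stands. The module is installed in compiled form; this text tells all that it offers.
- The arm moves only by the shell command python3 -m handwheel 'ROWS' [OPENING] [FORCE]. ROWS is JSON, one flat list of numbers, 6 for each row, row after row: the shift along the tool's x, y, z in mm, then the turn, a rotation vector about the tool's x, y, z in units of 6 degrees (1.0 is 6 degrees). A call has 1 to 20 rows; each row is the pose to reach, as a shift and turn from the pose measured when the call began, along the tool's axes at that moment; what a row does not reach only later rows make up. A row lasts 1/12 s, in which the tool goes at most 41.7 mm and 7.16 degrees, less where a joint would pass 70% of its speed; a pose out of reach is approached as far as the arm can. A call with a gripper value outside its range is refused whole. OPENING is the finger opening in mm, from 0 to 85.4, set as the call begins (- or left out, the last holds). The fingers move at their own pace and stop on an object; FORCE is the grip in N (left out, the last holds). Time passes only in rows, so rows that repeat a pose let the fingers close. It gives the time, the measured TCP pose, the force and the opening at its end, in the units of the state.
- readout.read_state(): the state, without advancing time (a new reading comes with each control period).
- snapshot(name): name is "scene" or "top"; returns (picture, depth): 420x560x3 uint8, red, green, blue; 420x560 float32, m along the optical axis (not along the pixel's ray), 0 where there is no reading.
- calibration(name): a dict with "fx", "fy", "cx", "cy" (pixels), "world_from_camera" (4x4, takes a point from camera to world coordinates). Camera axes: x right, y up, looking along -z (the intrinsics and any distortion apply to the point x, -y, -z); pixel columns grow to the right and rows downward; lengths in m; the calibration is good to about 2 mm. A picture is of the moment at which its call begins. calibration takes no time and is no camera call.
- job.sign_off(): hands the job in, once; it reports no verdict.
The state is a dict: "t": time; "joints": joint angles; "dq": joint speeds; "joint_torque": joint torques, N m; "tool_pos": TCP position; "tcp_rot": TCP orientation; "contact_force": force on the tool from outside, world axes, zero at the start; "torque": the same for the moment, N m; "gripper_width": finger opening in m.
Only numpy, scipy, OpenCV 4.12 (cv2) and the standard library are available. Lean on these libraries where they do the work, as an engineer would, in place of code of your own. Each camera call takes 0.05 s, during which the arm holds its last target.

## Working session

There is one attempt and no reset: what is moved stays moved. The work goes in short steps, Python scripts to look and compute and a shell command to move; the robot and the scene stay as the last step left them, time stands still between calls to the robot, and variables do not carry over. Pictures are saved under pics/ and viewed, and the job is handed in when it is done.

```bash
mkdir -p pics
python3 - <<'E'
from workcell import readout, snapshot, calibration
import cv2,numpy as np
print(readout.read_state())
for n in("scene","top"):
    p,d=snapshot(n); cv2.imwrite(f"pics/{n}0.png",p[:,:,::-1]); np.savez(f"{n}0.npz",p=p,d=d)
    c=calibration(n); print(n,c); print((d>0).mean(),d.min(),d.max())
E
```

```text
{'t': 0.0, 'joints': array([ 1.06640684,  0.43522083,  0.02497424,  1.57413828, -0.01160849,
        1.13403103, -0.07507071]), 'dq': array([-1.55384214e-03,  7.01727515e-04,  3.83389285e-04, -2.75567726e-05,
       -7.31809378e-04, -6.85217432e-04, -1.44574759e-03]), 'joint_torque': array([-5.81218956e-04, -6.70469785e+01,  1.02486804e+00, -3.16219354e+01,
        1.55746134e-02,  1.23866988e-02,  4.43342749e-07]), 'tool_pos': array([ 0.2441519 , -0.57475201,  0.23051142]), 'tcp_rot': array([-0.14052422, -0.69272348, -0.1416449 ,  0.693054  ]), 'contact_force': array([-0.02336788, -0.63610604, -0.63199767]), 'torque': array([-0.04644552, -0.02730419, -0.03112301]), 'gripper_width': 0.08522787325927647}
scene {'fx': 392.1285031779901, 'fy': 392.1285031779901, 'cx': 274.7178199698891, 'cy': 211.72522293238558, 'world_from_camera': array([[-0.85445035, -0.42769152,  0.29494841,  0.85552354],
       [ 0.51932821, -0.719067  ,  0.4617801 ,  0.39213552],
       [ 0.01458823,  0.5477432 ,  0.83651932,  0.75044865],
       [ 0.        ,  0.        ,  0.        ,  1.        ]])}
0.9960884353741497 0.0 2.8248172
top {'fx': 389.70393580714415, 'fy': 389.70393580714415, 'cx': 280.9001335255145, 'cy': 214.82044996056464, 'world_from_camera': array([[-0.01644309,  0.9900257 , -0.13992407,  0.471585  ],
       [-0.9998638 , -0.01608345,  0.00370071, -0.00153566],
       [ 0.00141333,  0.13996586,  0.99015532,  0.94296492],
       [ 0.        ,  0.        ,  0.        ,  1.        ]])}
0.9958673469387755 0.0 1.8722147
```

View pics/scene0.png

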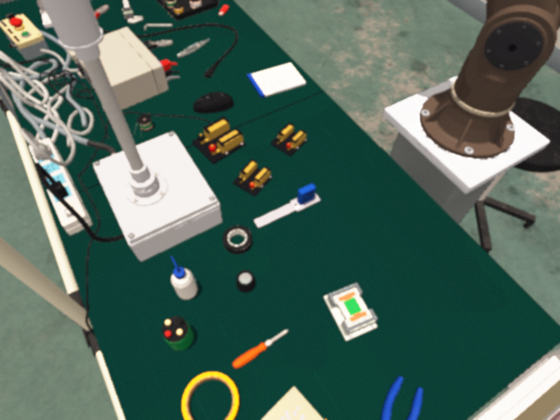

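View pics/top0.png

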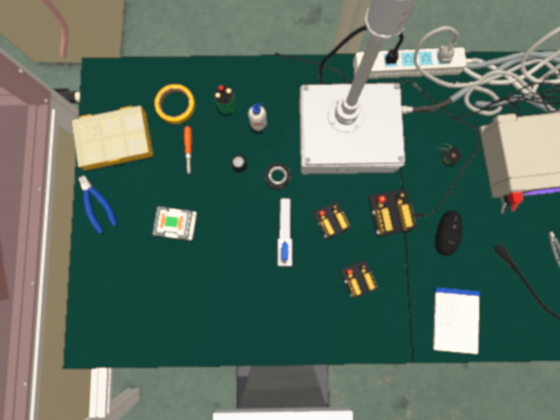

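The top view shows the carrier with the tile at about (174,223), the paddle at (285,232) with the grip at (285,250), and three nest look-alikes. The largest is at (392,213). The loupe is at (238,163), the tape at (277,176) and the driver at (188,150).

```bash
cat > h.py <<'E'
import numpy as np,cv2
from workcell import calibration
C={n:calibration(n) for n in("scene","top")}
def ray(n,u,v):
    c=C[n];M=c["world_from_camera"]
    d=np.array([(u-c["cx"])/c["fx"],-(v-c["cy"])/c["fy"],-1.])
    return M[:3,3],M[:3,:3]@d
def onz(n,u,v,z):
    o,d=ray(n,u,v);return o+d*(z-o[2])/d[2]
def proj(n,P):
    c=C[n];M=c["world_from_camera"];q=M[:3,:3].T@(np.asarray(P)-M[:3,3])
    return c["cx"]+c["fx"]*q[0]/-q[2],c["cy"]-c["fy"]*q[1]/-q[2]
def cloud(n,d):
    c=C[n];v,u=np.mgrid[:420,:560];M=c["world_from_camera"]
    q=np.stack([(u-c["cx"])/c["fx"]*d,-(v-c["cy"])/c["fy"]*d,-d],-1)
    return q@M[:3,:3].T+M[:3,3]
E
python3 - <<'E'
import numpy as np,cv2
t=np.load("top0.npz");s=np.load("scene0.npz")
def crop(p,u,v,r=30):return cv2.resize(p[v-r:v+r,u-r:u+r,::-1],(380,380),interpolation=cv2.INTER_CUBIC)
a=np.hstack([crop(t['p'],174,223),crop(t['p'],392,213)])
b=np.hstack([crop(s['p'],350,310,36),crop(s['p'],220,140,36)])
cv2.imwrite("pics/cropA.png",a);cv2.imwrite("pics/cropB.png",b)
from h import *
for n,z in(("top",t),("scene",s)):
    P=cloud(n,z['d'])
    g=(np.abs(P[...,0]-.5)<.15)&(np.abs(P[...,1])<.3)
    print(n,np.percentile(P[...,2][g],[10,50,90]))
    for u,v in ([(174,223),(392,213),(285,250),(285,220)] if n=="top" else [(352,307),(220,140),(307,192),(280,212)]):print(P[v,u])
E
```

```text
top [-0.00285161 -0.00044469  0.01340544]
[0.58483819 0.2465865  0.03305388]
[ 0.60382999 -0.27463261  0.00772764]
[ 0.51657546 -0.01293786  0.04744603]
[ 0.59178459 -0.01483431  0.00106132]
scene [-0.00026958  0.00162238  0.01537636]
[0.59042122 0.25589447 0.03742794]
[ 0.61017546 -0.25109168  0.03708775]
[ 0.51933771 -0.00349186  0.04839261]
[ 0.58257633 -0.01286573  0.00450609]
```

View pics/cropA.png

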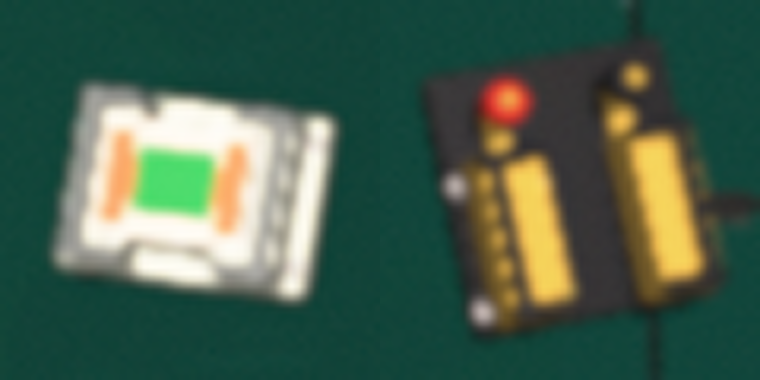

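View pics/cropB.png

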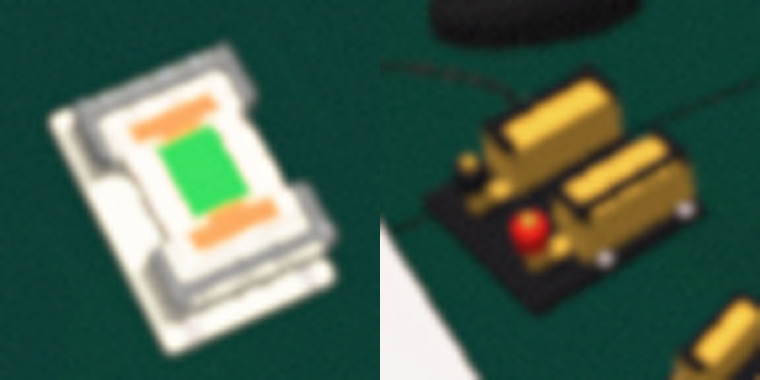

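The crops show the tile's green film, the carrier's grey lips, and the nest's bright brass rail tops with the posts behind them. I'll measure with colour masks next.

```bash
cat > meas.py <<'E'
import numpy as np,cv2
from h import *
def comps(p,lo,hi,mina=8):
    h=cv2.cvtColor(p,cv2.COLOR_RGB2HSV);m=cv2.inRange(h,lo,hi)
    n,l,st,c=cv2.connectedComponentsWithStats(m)
    return [(c[i],st[i],l==i) for i in range(1,n) if st[i][4]>=mina]
def fit(n,mask,z):
    v,u=np.nonzero(mask)
    X=np.array([onz(n,a,b,z)[:2] for a,b in zip(u,v)])
    ev,E=np.linalg.eigh(np.cov(X.T));a=E[:,1]
    (c,sz,ang)=cv2.minAreaRect((X*1000).astype(np.float32))
    return X.mean(0),np.degrees(np.arctan2(a[1],a[0])),sz,np.array(c)/1000
E
python3 - <<'E'
from meas import *
for n in("top","scene"):
    z=np.load(n+"0.npz");p=z['p'];print(n)
    for name,lo,hi,hz in(("green",(50,150,150),(75,255,255),.034),("orange strip/driver",(6,60,220),(17,200,255),.034),("gold",(18,130,190),(30,255,255),.036),("blue",(105,150,60),(125,255,255),.05),):
        for c,st,m in comps(p,lo,hi,15):
            X,a,sz,cc=fit(n,m,hz)
            if .4<X[0]<.75 and abs(X[1])<.4:print(name,c.round(1),st[4],X.round(4),"ang",a.round(1),"rect",np.round(sz,1),cc.round(4))
E
```

```text
top
green [171.1 221.4] 67 [0.5887 0.2532] ang 68.5 rect [21.2 16.6] [0.5884 0.2526]
orange strip/driver [162.  220.2] 57 [0.5919 0.2747] ang 173.7 rect [33.1  9.4] [0.5923 0.2747]
orange strip/driver [180.1 222.6] 54 [0.5855 0.2319] ang 170.4 rect [ 9.8 31.8] [0.5856 0.2317]
gold [113. 160.] 17 [0.739  0.3952] ang 102.1 rect [ 3.6 24.1] [0.739  0.3952]
gold [406.5 215.2] 144 [ 0.5941 -0.3003] ang -170.7 rect [51.6 15.7] [ 0.5939 -0.3004]
gold [386.5 218.9] 132 [ 0.5862 -0.2528] ang -170.8 rect [50.7 14.4] [ 0.5867 -0.2526]
gold [341.3 220.1] 80 [ 0.585  -0.1463] ang -156.9 rect [36.7 11.7] [ 0.585  -0.1464]
gold [328.2 226.3] 75 [ 0.5708 -0.1152] ang -155.2 rect [36.6 10.6] [ 0.5711 -0.1149]
gold [369.  280.9] 76 [ 0.4434 -0.2047] ang -160.2 rect [36.3 10.8] [ 0.4434 -0.2048]
gold [355.2 286. ] 72 [ 0.4322 -0.1724] ang -159.9 rect [34.9 10.7] [ 0.432  -0.1724]
blue [284.2 251. ] 71 [ 0.5142 -0.011 ] ang 176.9 rect [ 9.1 34.2] [ 0.5154 -0.0106]
blue [457.1 290.7] 171 [ 0.4186 -0.3991] ang 84.0 rect [99.2  8.5] [ 0.4186 -0.3988]
scene
green [352.1 305.9] 131 [0.5877 0.2536] ang 81.2 r
[... 212 characters left out ...]
9   0.2746]
gold [216.8 125.4] 93 [ 0.5938 -0.3012] ang -168.8 rect [50.2 16.7] [ 0.5935 -0.3014]
gold [286.6 129.2] 43 [ 0.4483 -0.2   ] ang -160.0 rect [33.3 10.9] [ 0.4478 -0.2   ]
gold [228.1 135.7] 67 [ 0.5858 -0.255 ] ang -170.3 rect [49.  11.4] [ 0.5855 -0.2551]
gold [297.4 135.3] 32 [ 0.4363 -0.1683] ang -160.2 rect [30.3  7.9] [ 0.4363 -0.1677]
gold [249.4 166.8] 54 [ 0.5891 -0.1406] ang -151.3 rect [33.8 11.3] [ 0.5895 -0.1409]
gold [260.7 173.3] 44 [ 0.5761 -0.1102] ang -158.2 rect [32.4  7.4] [ 0.5761 -0.1103]
blue [254.5  84.8] 94 [ 0.4422 -0.3737] ang 83.6 rect [103.3  10.7] [ 0.4422 -0.3747]
blue [306.  192.7] 256 [ 0.5228 -0.0022] ang -152.8 rect [53.3 36.2] [ 0.5221 -0.0016]
```

Run:
```python
from meas import *
from scipy.spatial.transform import Rotation as R
from workcell import readout
z=np.load("top0.npz");p=z['p'];s=np.load("scene0.npz")['p']
for n,q,roi in(("top",p,(270,190,300,275)),("scene",s,(245,180,330,230))):
    u0,v0,u1,v1=roi;m=np.zeros(q.shape[:2],bool);m[v0:v1,u0:u1]=True
    h=cv2.cvtColor(q,cv2.COLOR_RGB2HSV)
    w=(h[...,2]>130)&(h[...,1]<80)&m
    X,a,sz,c=fit(n,w,.003);print(n,"white",w.sum(),X.round(4),a,sz,c.round(4))
    b=(h[...,0]>100)&(h[...,0]<128)&(h[...,1]>120)&(h[...,2]>70)&m
    print(" blueV",np.percentile(h[...,2][b],[5,25,50,75,95]))
    X,a,sz,c=fit(n,b&(h[...,2]>np.percentile(h[...,2][b],40)),.05);print("  blue",X.round(4),a,sz,c.round(4))
    cv2.imwrite(f"pics/pad_{n}.png",cv2.resize(q[v0:v1,u0:u1,::-1],None,fx=8 if n=="top" else 7,fy=7,interpolation=cv2.INTER_CUBIC))
# carrier
for n,q,(u,v) in(("top",p,(174,223)),("scene",s,(350,310))):
    h=cv2.cvtColor(q,cv2.COLOR_RGB2HSV);m=np.zeros(q.shape[:2],bool);m[v-30:v+30,u-35:u+35]=True
    w=(h[...,2]>105)&m
    n_,l,st,c=cv2.connectedComponentsWithStats(w.astype(np.uint8));w=l==1+np.argmax(st[1:,4])
    X,a,sz,c=fit(n,w,.02);print(n,"carrier",w.sum(),X.round(4),a,sz,c.round(4))
    g=(h[...,2]>105)&(h[...,2]<200)&(h[...,1]<60)&w
    cv2.imwrite(f"pics/car_{n}.png",cv2.resize(q[v-30:v+30,u-35:u+35,::-1],None,fx=9,fy=9,interpolation=cv2.INTER_CUBIC))
S=readout.read_state();print(R.from_quat(S['tcp_rot'],scalar_first=True).as_matrix().round(3))
```

```text
top white 706 [ 0.5629 -0.013 ] 178.55287111751923 (33.801300048828125, 162.88458251953125) [ 0.5645 -0.0119]
 blueV [197.2  209.75 220.   222.   223.15]
  blue [ 0.5155 -0.012 ] 173.71053660235157 (6.855225086212158, 29.621273040771484) [ 0.5154 -0.0117]
scene white 616 [ 0.5734 -0.012 ] 175.0251648126758 (35.244407653808594, 164.38294982910156) [ 0.564  -0.0128]
 blueV [ 81.  93. 122. 193. 223.]
  blue [ 0.5218 -0.008 ] -162.1378065665424 (61.20494079589844, 28.529329299926758) [ 0.5253 -0.0073]
top carrier 1200 [0.5866 0.249 ] 80.9557493846557 (97.67701721191406, 72.24609375) [0.5865 0.2492]
scene carrier 1893 [0.5916 0.2575] 80.52583907748769 (96.59967041015625, 77.65059661865234) [0.5896 0.2567]
[[-0.001  0.391 -0.92 ]
 [ 0.001 -0.92  -0.391]
 [-1.    -0.001  0.   ]]
```

View pics/pad_top.png

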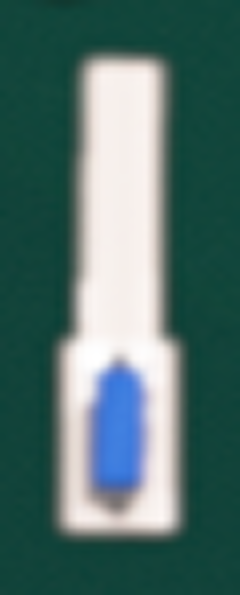

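View pics/car_top.png

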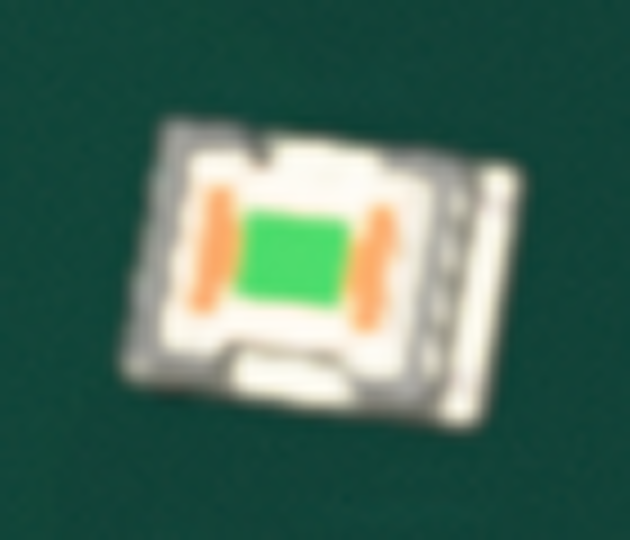

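View pics/pad_scene.png

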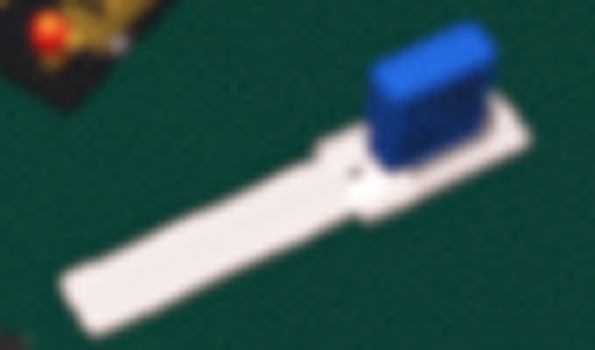

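```bash
cat > go.py <<'E'
# go.py x y z yaw(deg, paddle yaw) : shift & turn in tool axes from current pose, target TCP with tool y = -paddle y
import sys,numpy as np
from scipy.spatial.transform import Rotation as R
from workcell import readout
S=readout.read_state();p=np.array(S['tool_pos']);Q=R.from_quat(S['tcp_rot'],scalar_first=True)
x,y,z,a=map(float,sys.argv[1:5]);a=np.radians(a)
T=np.array([[0,np.sin(a),-np.cos(a)],[0,-np.cos(a),-np.sin(a)],[-1,0,0]])
print("t",round(S['t'],2),"pos",(p*1000).round(1),"F",S['contact_force'].round(1),"w",round(S['gripper_width']*1000,1),"q",S['joints'].round(2))
M=Q.as_matrix();print(" yaw now",np.degrees(np.arctan2(M[0,1],-M[1,1])).round(2), "xaxis",M[:,0].round(4))
print(" shift mm",(M.T@(np.array([x,y,z])-p)*1000).round(1),"turn units",(np.degrees((Q.inv()*R.from_matrix(T)).as_rotvec())/6).round(2))
E
python3 go.py .5155 -.0115 .12 -1.4
python3 - <<'E'
from h import *
print(onz("top",194.6,226.3,.008), onz("top",400,362,0),onz("top",280,362,0))
E
```

```text
t 0.1 pos [ 244.2 -574.8  230.6] F [0.6 0.2 0.1] w 85.3 q [ 1.07  0.44  0.02  1.57 -0.01  1.13 -0.08]
 yaw now 23.02 xaxis [-7.0e-04  1.3e-03 -1.0e+00]
 shift mm [ 111.1 -412.2 -470. ] turn units [4.07 0.   0.01]
[0.57912863 0.20357692 0.008     ] [ 0.2554176  -0.27576578  0.        ] [0.26008534 0.00269812 0.        ]
```

```bash
python3 -m handwheel '[20,-20,-23,0.2,0,0, 40,-50,-57,0.6,0,0, 60,-85,-97,1.1,0,0, 80,-119,-136,1.6,0,0, 100,-153,-175,2.1,0,0, 111,-187,-213,2.6,0,0, 111,-221,-252,3.1,0,0, 111,-255,-291,3.5,0,0, 111,-289,-330,4.07,0,0, 111,-323,-368,4.07,0,0, 111,-357,-407,4.07,0,0, 111,-382,-436,4.07,0,0, 111,-402,-458,4.07,0,0, 111,-412,-470,4.07,0,0, 111,-412,-470,4.07,0,0, 111,-412,-470,4.07,0,0]' 60 60; python3 go.py .5155 -.0115 .012 -1.4;python3 - <<'E'
from workcell import snapshot
import cv2
for n in("scene",):
    p,d=snapshot(n); cv2.imwrite(f"pics/{n}1.png",p[:,:,::-1])
E
```

```text
t: 1.43
tool_pos: [0.517, -0.0068, 0.1201]
tcp_rot: [-0.008, 0.707, -0.006, -0.707]
contact_force: [0.9, 1.0, 0.4]
gripper_width: 0.0597
t 1.43 pos [517.   -6.8 120.1] F [0.9 1.  0.4] w 59.7 q [-0.03  0.39 -0.07  1.96  0.03  0.79 -1.72]
 yaw now -1.18 xaxis [ 2.e-04  3.e-03 -1.e+00]
 shift mm [108.1   5.1   1.4] turn units [ 0.04 -0.    0.03]
```

View pics/scene1.png

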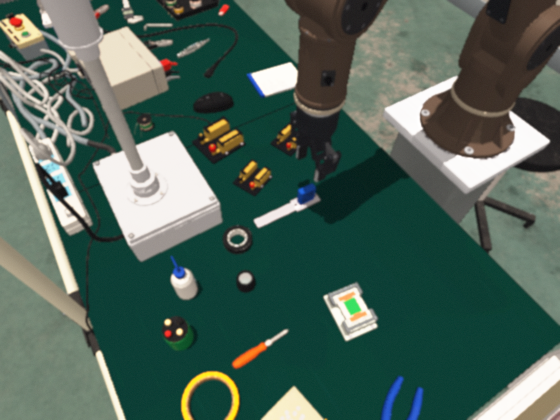

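The open fingers hang just above the blue grip, at about (310,170). I'll descend and close.

```bash
python3 -m handwheel '[15,2,0.5,0.04,0,0.03, 35,5,1.4,0.04,0,0.03, 60,5,1.4,0.04,0,0.03, 85,5,1.4,0.04,0,0.03, 100,5,1.4,0.04,0,0.03, 107,5,1.4,0.04,0,0.03, 108,5,1.4,0.04,0,0.03, 108,5,1.4,0.04,0,0.03]' 60; python3 go.py .5155 -.0115 .012 -1.4
```

```text
t: 2.15
tool_pos: [0.5174, -0.0071, 0.0122]
tcp_rot: [-0.008, 0.707, -0.007, -0.707]
contact_force: [0.7, -0.7, 0.2]
gripper_width: 0.06
t 2.15 pos [517.4  -7.1  12.2] F [ 0.7 -0.7  0.2] w 60.0 q [-0.04  0.56 -0.06  2.04  0.06  0.54 -1.74]
 yaw now -1.17 xaxis [ 0.0011  0.0021 -1.    ]
 shift mm [0.2 4.4 1.8] turn units [ 0.04 -0.01  0.02]
```

```bash
python3 -m handwheel '[0,4.5,1.8,0,0,0, 0,4.5,1.8,0,0,0, 0,4.5,1.8,0,0,0]' ; python3 go.py .5155 -.0115 .012 -1.4
```

```text
t: 2.4
tool_pos: [0.516, -0.0121, 0.0131]
tcp_rot: [-0.008, 0.708, -0.007, -0.706]
contact_force: [-0.8, 0.7, 0.9]
gripper_width: 0.06
t 2.4 pos [516.  -12.1  13.1] F [-0.8  0.7  0.9] w 60.0 q [-0.03  0.56 -0.06  2.05  0.06  0.54 -1.73]
 yaw now -1.22 xaxis [ 0.0026  0.0019 -1.    ]
 shift mm [ 1.1 -0.6  0.5] turn units [ 0.03 -0.02  0.02]
```

```bash
python3 -m handwheel '[0.5,0,0,0.03,0,0, 0.5,0,0,0.03,0,0, 0.5,0,0,0.03,0,0, 0.5,0,0,0.03,0,0, 0.5,0,0,0.03,0,0, 0.5,0,0,0.03,0,0, 0.5,0,0,0.03,0,0, 0.5,0,0,0.03,0,0, 0.5,0,0,0.03,0,0]' 0 100 ; python3 go.py .484 .266 .06 -8
```

```text
t: 3.15
tool_pos: [0.5162, -0.012, 0.013]
tcp_rot: [-0.009, 0.708, -0.008, -0.706]
contact_force: [-1.2, 0.3, 5.5]
gripper_width: 0.0146
t 3.15 pos [516.2 -12.   13. ] F [-1.2  0.3  5.5] w 14.6 q [-0.03  0.56 -0.06  2.05  0.06  0.54 -1.73]
 yaw now -1.39 xaxis [ 0.003  0.002 -1.   ]
 shift mm [ -46.5 -277.2   38.8] turn units [ 1.1  -0.03  0.02]
```

```bash
python3 -m handwheel '[-2,0,0,0,0,0, -8,0,0,0,0,0, -18,0,0,0,0,0, -28,0,0,0,0,0, -35,0,0,0,0,0, -37,0,0,0,0,0, -37,0,0,0,0,0, -37,0,0,0,0,0]'; python3 go.py .411 .2775 .05 -8;python3 - <<'E'
from workcell import snapshot
import cv2,numpy as np
for n in("scene","top"):
    p,d=snapshot(n); cv2.imwrite(f"pics/{n}2.png",p[:,:,::-1]); np.savez(n+"2.npz",p=p,d=d)
from meas import *
for n,roi in (("top",(260,170,310,235)),("scene",(240,150,300,235))):
    z=np.load(n+"2.npz");P=cloud(n,z['d']);u0,v0,u1,v1=roi
    h=cv2.cvtColor(z['p'],cv2.COLOR_RGB2HSV);w=np.zeros(h.shape[:2],bool);w[v0:v1,u0:u1]=True
    w&=(h[...,2]>130)&(h[...,1]<80)
    X=P[w];X=X[(X[:,2]>.01)&(X[:,2]<.08)]
    A=np.c_[X[:,:2],np.ones(len(X))];k=np.linalg.lstsq(A,X[:,2],rcond=None)[0];print(n,len(X),X.min(0),X.max(0),np.median(X,0),"slopes",k)
E
```

```text
t: 3.82
tool_pos: [0.5161, -0.0121, 0.0502]
tcp_rot: [-0.009, 0.708, -0.008, -0.706]
contact_force: [-0.9, -0.0, -1.2]
gripper_width: 0.015
t 3.82 pos [516.1 -12.1  50.2] F [-0.9 -0.  -1.2] w 15.0 q [-0.03  0.49 -0.07  2.02  0.05  0.62 -1.72]
 yaw now -1.39 xaxis [ 0.0034  0.002  -1.    ]
 shift mm [   0.4 -287.   112.1] turn units [ 1.1  -0.03  0.02]
top 144 [ 0.62784195 -0.07459707  0.01010458] [0.71315444 0.02480956 0.04259692] [ 0.68298283 -0.01269699  0.02443291] slopes [-0.30461451 -0.17143839  0.22972803]
scene 493 [ 0.53007449 -0.10984883  0.01018981] [0.68726612 0.00638525 0.05658707] [ 0.59156094 -0.01429379  0.04148834] slopes [-0.07359087 -0.0436452   0.08334987]
```

View pics/scene2.png

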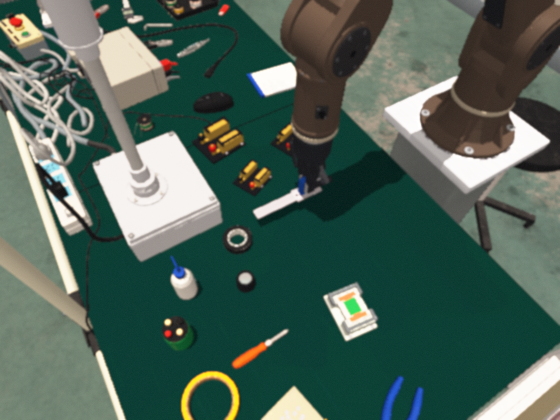

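The paddle is lifted, with the blade tip at about (258,215). Next I'll check its pitch from the blade's own corridor.

Run:
```python
from meas import *
for n in("top","scene"):
  for k0 in("0","2"):
    z=np.load(n+k0+".npz");P=cloud(n,z['d'])
    h=cv2.cvtColor(z['p'],cv2.COLOR_RGB2HSV)
    w=(h[...,2]>140)&(h[...,1]<80)&(abs(P[...,1]+.0135)<.014)&(P[...,0]>.555)&(P[...,0]<.66)
    zz=.003 if k0=="0" else .04
    w&=abs(P[...,2]-zz)<.012
    X=P[w]
    if len(X)<20: print(n,k0,len(X));continue
    k=np.polyfit(X[:,0],X[:,2],1);print(n,k0,len(X),np.median(X,0).round(4),"xmax",np.percentile(X[:,0],99).round(4),"slope",k[0].round(3),"z at .61",np.polyval(k,.61).round(4))
```

```text
top 0 372 [ 0.5993 -0.0133  0.0018] xmax 0.6465 slope -0.005 z at .61 0.0016
top 2 63 [ 0.6368 -0.0151  0.0395] xmax 0.6445 slope -0.041 z at .61 0.0402
scene 0 376 [ 0.6016 -0.0134  0.004 ] xmax 0.6449 slope -0.0 z at .61 0.004
scene 2 363 [ 0.6019 -0.0148  0.0416] xmax 0.6449 slope 0.001 z at .61 0.0415
```

```bash
python3 -m handwheel '[0,-6,2.5,0,0,0, 0,-20,8,0.1,0,0, 0,-42,17,0.2,0,0, 0,-70,28,0.3,0,0, 0,-100,40,0.4,0,0, 0,-130,51,0.5,0,0, 0,-160,63,0.6,0,0, 0,-190,75,0.7,0,0, 0,-218,86,0.8,0,0, 0,-244,96,0.9,0,0, 0,-264,104,1,0,0, 3,-278,109,1.1,0,0, 8,-285,112,1.1,0,0, 14,-287,112,1.1,-0.03,0.02, 19,-287,112,1.1,-0.03,0.02, 19.5,-287,112,1.1,-0.03,0.02, 19.5,-287,112,1.1,-0.03,0.02, 19.5,-287,112,1.1,-0.03,0.02]'; python3 go.py .411 .2775 .0305 -8;python3 - <<'E'
from workcell import snapshot
import cv2,numpy as np
for n in("scene","top"):
    p,d=snapshot(n); cv2.imwrite(f"pics/{n}3.png",p[:,:,::-1]); np.savez(n+"3.npz",p=p,d=d)
a=cv2.imread("pics/scene3.png")[230:370,280:440];b=cv2.imread("pics/top3.png")[190:310,120:220]
cv2.imwrite("pics/c3.png",np.hstack([cv2.resize(a,(480,420),interpolation=2),cv2.resize(b,(315,420),interpolation=2)]))
E
```

```text
t: 5.42
tool_pos: [0.4112, 0.2763, 0.0304]
tcp_rot: [0.05, -0.705, 0.05, 0.706]
contact_force: [1.2, 0.1, -1.4]
gripper_width: 0.015
t 5.42 pos [411.2 276.3  30.4] F [ 1.2  0.1 -1.4] w 15.0 q [-0.68  0.5  -0.03  2.09  0.02  0.55 -2.44]
 yaw now -8.09 xaxis [-1.1e-03 -6.0e-04 -1.0e+00]
 shift mm [-0.1 -1.1  0.3] turn units [-0.02  0.01 -0.01]
```

View pics/c3.png

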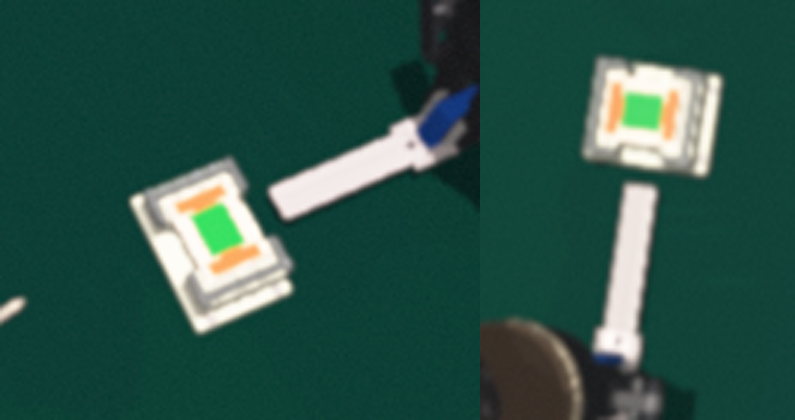

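The blade points at the channel in both views, with its tip just short of the carrier front. I'll quantify that.

Run:
```python
from meas import *
for n,(u0,v0,u1,v1),e in (("top",(155,242,185,300),0),("scene",(360,270,425,310),0)):
    z=np.load(n+"3.npz");P=cloud(n,z['d']);h=cv2.cvtColor(z['p'],cv2.COLOR_RGB2HSV)
    w=np.zeros(h.shape[:2],bool);w[v0:v1,u0:u1]=1
    w&=(h[...,2]>140)&(h[...,1]<60)
    v,u=np.nonzero(w);X=np.array([onz(n,a,b,.0205)[:2] for a,b in zip(u,v)])
    tx=X[:,0].max();X=X[(X[:,0]<tx-.006)&(X[:,0]>tx-.085)]
    bins=[X[(X[:,0]>tx-.085+i*.01)&(X[:,0]<tx-.075+i*.01)] for i in range(8)]
    k=np.polyfit(*np.array([[b[:,0].mean(),(b[:,1].min()+b[:,1].max())/2] for b in bins]).T,1)
    print(n,"tipx",tx,"yaw",np.degrees(np.arctan(k[0])),"y at .588",np.polyval(k,.588),"z",np.median(P[...,2][w]))
    for name,lo,hi in(("green",(50,150,150),(75,255,255)),("strip",(6,60,220),(17,200,255))):
        for c,st,m in comps(z['p'],lo,hi,15):
            Y,a,sz,cc=fit(n,m,.034)
            if Y[0]<.7 and .2<Y[1]<.4 and Y[0]>.5:print(name,Y.round(4),cc.round(4))
```

```text
top tipx 0.5390472150659651 yaw -7.967296670918452 y at .588 0.2502076003230498 z 0.0189521707323701
green [0.5889 0.2532] [0.5884 0.2526]
strip [0.5921 0.2747] [0.5923 0.2747]
strip [0.5855 0.2319] [0.5856 0.2317]
scene tipx 0.5716886756303687 yaw -11.398224243521538 y at .588 0.24531046331187029 z 0.021052996813163305
green [0.5877 0.2535] [0.5877 0.2534]
strip [0.5851 0.2325] [0.5853 0.2327]
strip [0.5902 0.2747] [0.59   0.2746]
```

```bash
python3 -m handwheel '[0,-1,-1,0,0,0, 0,-2,-4,0,0,0, 0,-2,-9,0,0,0, 0,-2,-15,0,0,0, 0,-2,-22,0,0,0, 0,-2,-29,0,0,0, 0,-2,-36,0,0,0, 0,-2,-43,0,0,0, 0,-2,-50,0,0,0, 0,-2,-57,0,0,0, 0,-2,-64,0,0,0, 0,-2,-70,0,0,0, 0,-2,-73,0,0,0, 0,-2,-74,0,0,0, 0,-2,-74,0,0,0, 0,-2,-74,0,0,0]'; python3 go.py .4847 .2681 .0305 -8;python3 - <<'E'
from workcell import snapshot
import cv2,numpy as np
for n in("scene","top"):
    p,d=snapshot(n); cv2.imwrite(f"pics/{n}4.png",p[:,:,::-1]); np.savez(n+"4.npz",p=p,d=d)
a=cv2.imread("pics/scene4.png")[240:350,310:440];b=cv2.imread("pics/top4.png")[190:290,130:205]
cv2.imwrite("pics/c4.png",np.hstack([cv2.resize(a,(480,420),interpolation=2),cv2.resize(b,(315,420),interpolation=2)]))
E
```

```text
t: 6.85
tool_pos: [0.4844, 0.2685, 0.0305]
tcp_rot: [0.05, -0.705, 0.05, 0.706]
contact_force: [-0.4, -0.4, -1.5]
gripper_width: 0.0149
t 6.85 pos [484.4 268.5  30.5] F [-0.4 -0.4 -1.5] w 14.9 q [-0.58  0.57 -0.03  1.94  0.02  0.63 -2.34]
 yaw now -8.05 xaxis [-1.1e-03 -1.0e-04 -1.0e+00]
 shift mm [ 0.   0.4 -0.4] turn units [-0.01  0.01 -0.  ]
```

View pics/c4.png

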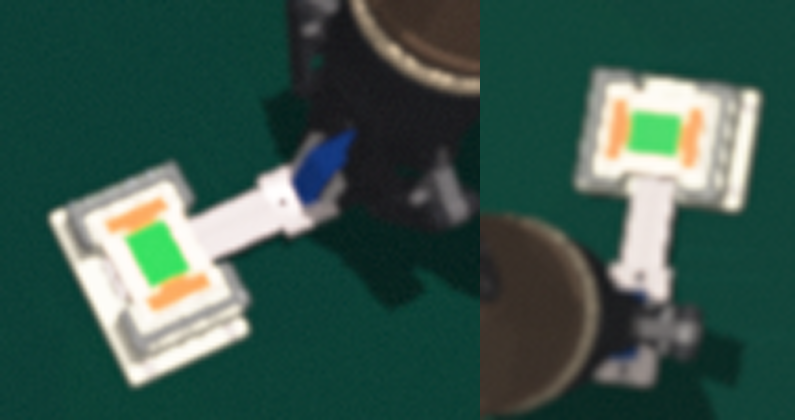

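The blade is under the tile, with no contact force and the tile undisturbed. I'll lift gently.

```bash
python3 -m handwheel '[-2,0,0,0,0,0, -5,0,0,0,0,0, -7,0,0,0,0,0, -8.5,0,0,0,0,0, -9.5,0,0,0,0,0, -10.5,0,0,0,0,0, -11.5,0,0,0,0,0, -13,0,0,0,0,0, -15,0,0,0,0,0, -18,0,0,0,0,0, -22,0,0,0,0,0, -27,0,0,0,0,0, -33,0,0,0,0,0, -39,0,0,0,0,0, -45,0,0,0,0,0, -50,0,0,0,0,0, -53,0,0,0,0,0, -55,0,0,0,0,0, -55,0,0,0,0,0, -55,0,0,0,0,0]'; python3 go.py .484 -.2945 .0855 9.4;python3 - <<'E'
from workcell import snapshot
import cv2,numpy as np
for n in("scene","top"):
    p,d=snapshot(n); cv2.imwrite(f"pics/{n}5.png",p[:,:,::-1]); np.savez(n+"5.npz",p=p,d=d)
a=cv2.imread("pics/scene5.png")[220:350,300:440];b=cv2.imread("pics/top5.png")[190:290,120:205]
cv2.imwrite("pics/c5.png",np.hstack([cv2.resize(a,(450,420),interpolation=2),cv2.resize(b,(345,420),interpolation=2)]))
from meas import *
for n in("top","scene"):
    z=np.load(n+"5.npz");P=cloud(n,z['d'])
    for name,lo,hi in(("green",(50,150,150),(75,255,255)),("strip",(6,60,220),(17,200,255))):
        for c,st,m in comps(z['p'],lo,hi,15):
            Y,a,sz,cc=fit(n,m,.089)
            if Y[0]<.7 and .2<Y[1]<.4 and Y[0]>.5:print(n,name,Y.round(4),cc.round(4),np.median(P[...,2][m]))
E
```

```text
t: 8.62
tool_pos: [0.4843, 0.2686, 0.0855]
tcp_rot: [0.05, -0.705, 0.05, 0.706]
contact_force: [-1.4, 0.5, -1.7]
gripper_width: 0.0151
t 8.62 pos [484.3 268.6  85.5] F [-1.4  0.5 -1.7] w 15.1 q [-0.58  0.49 -0.03  1.91  0.02  0.75 -2.33]
 yaw now -8.04 xaxis [-0.001 -0.    -1.   ]
 shift mm [ 1.000e-01  5.576e+02 -7.840e+01] turn units [-2.91  0.01 -0.  ]
top green [0.5876 0.2527] [0.5871 0.2526] 0.07763970865615599
top strip [0.5905 0.2745] [0.5909 0.2745] 0.07752365016943624
top strip [0.584  0.2313] [0.5855 0.2308] 0.07764825145969872
scene green [0.5919 0.258 ] [0.5918 0.2577] 0.08040740280320496
scene strip [0.5897 0.2359] [0.5894 0.2361] 0.08036417387210326
scene strip [0.5942 0.2789] [0.594 0.279] 0.08044680508098845
```

View pics/c5.png

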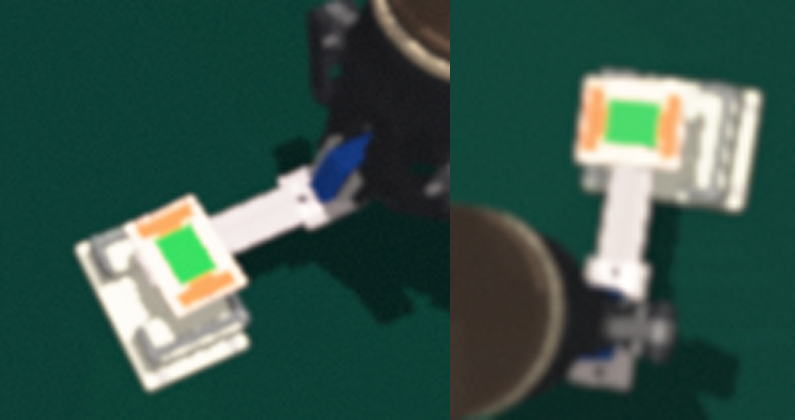

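The tile sits level on the blade, clear of the carrier in both views, with its top at about 0.079 m as expected. Now the carry across.

```bash
python3 -m handwheel '[0,2,0,-0.01,0,0, 0,7,-1,-0.04,0,0, 0,15,-2,-0.08,0,0, 0,26,-4,-0.14,0,0, 0,40,-6,-0.21,0,0, 0,56,-8,-0.3,0,0, 0,76,-11,-0.41,0,0, 0,98,-14,-0.53,0,0, 0,122,-17,-0.66,0,0, 0,147,-21,-0.79,0,0, 0,170,-24,-0.92,0,0, 0,192,-27,-1.04,0,0, 0,212,-30,-1.15,0,0, 0,229,-32,-1.24,0,0, 0,243,-34,-1.31,0,0, 0,253,-36,-1.37,0,0, 0,261,-37,-1.41,0,0, 0,266,-37,-1.44,0,0, 0,268,-38,-1.45,0,0, 0,268,-38,-1.45,0,0]'; python3 go.py .4865 -.2939 .0855 9.4;python3 - <<'E'
from workcell import snapshot
import cv2,numpy as np
p,d=snapshot("scene"); cv2.imwrite("pics/scene6.png",p[:,:,::-1])
E
```

```text
t: 10.38
tool_pos: [0.4843, -0.0026, 0.0854]
tcp_rot: [-0.004, -0.707, -0.004, 0.708]
contact_force: [-1.2, 0.8, -2.0]
gripper_width: 0.0149
t 10.38 pos [484.3  -2.6  85.4] F [-1.2  0.8 -2. ] w 14.9 q [-0.07  0.4  -0.05  2.07  0.03  0.67 -1.7 ]
 yaw now 0.63 xaxis [-1.5e-03 -3.0e-04 -1.0e+00]
 shift mm [  0.  291.3   1. ] turn units [-1.46  0.01 -0.  ]
```

View pics/scene6.png

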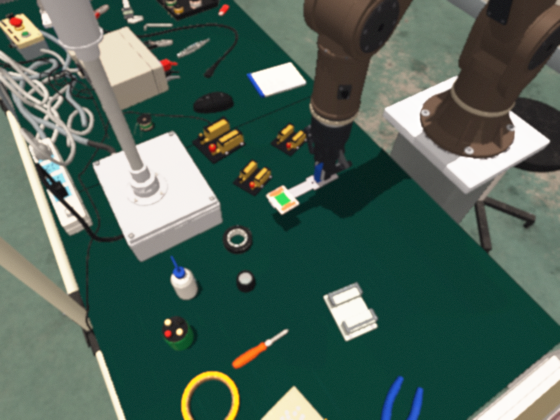

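The tile is still centred on the blade at (283,200). Second half of the carry.

```bash
python3 -m handwheel '[0,2,0,-0.01,0,0, 0,7.5,0,-0.04,0,0, 0,16,0,-0.08,0,0, 0,28,0,-0.14,0,0, 0,43,0,-0.21,0,0, 0,61,0,-0.3,0,0, 0,82,0,-0.41,0,0, 0,106,0,-0.53,0,0, 0,132,0,-0.66,0,0, 0,159,1,-0.8,0,0, 0,185,1,-0.93,0,0, 0,209,1,-1.05,0,0, 0,230,1,-1.16,0,0, 0,248,1,-1.25,0,0, 0,263,1,-1.32,0,0, 0,275,1,-1.38,0,0, 0,283,1,-1.42,0,0, 0,288,1,-1.45,0,0, 0,291,1,-1.46,0,0, 0,291,1,-1.46,0,0]'; python3 go.py .4865 -.2939 .0855 9.4;python3 - <<'E'
from workcell import snapshot
import cv2,numpy as np
for n in("scene","top"):
    p,d=snapshot(n); cv2.imwrite(f"pics/{n}7.png",p[:,:,::-1]); np.savez(n+"7.npz",p=p,d=d)
a=cv2.imread("pics/scene7.png")[70:200,160:300];b=cv2.imread("pics/top7.png")[170:270,345:430]
cv2.imwrite("pics/c7.png",np.hstack([cv2.resize(a,(450,420),interpolation=2),cv2.resize(b,(345,420),interpolation=2)]))
from meas import *
for n in("top","scene"):
    z=np.load(n+"7.npz");P=cloud(n,z['d'])
    for name,lo,hi,hz in(("green",(50,150,150),(75,255,255),.0795),("strip",(6,60,220),(17,200,255),.0795),("gold",(18,130,190),(30,255,255),.036)):
        for c,st,m in comps(z['p'],lo,hi,15):
            Y,a,sz,cc=fit(n,m,hz)
            if .5<Y[0]<.7 and -.4<Y[1]<-.2:print(n,name,Y.round(4),cc.round(4),a.round(1),np.median(P[...,2][m]).round(4))
E
```

```text
t: 12.1
tool_pos: [0.4866, -0.2932, 0.0854]
tcp_rot: [-0.058, -0.704, -0.058, 0.705]
contact_force: [0.5, 0.2, -1.3]
gripper_width: 0.0153
t 12.1 pos [ 486.6 -293.2   85.4] F [ 0.5  0.2 -1.3] w 15.3 q [ 0.48  0.51 -0.05  1.87  0.04  0.77 -0.99]
 yaw now 9.42 xaxis [-1.4e-03 -1.0e-04 -1.0e+00]
 shift mm [-0.1  0.6  0.2] turn units [0.   0.01 0.  ]
top green [ 0.5892 -0.2714] [ 0.5892 -0.2715] 100.7 0.0785
top strip [ 0.5943 -0.2936] [ 0.5947 -0.2928] -166.8 0.0781
top strip [ 0.5839 -0.2488] [ 0.5838 -0.2493] -166.1 0.0784
scene green [ 0.5892 -0.2729] [ 0.5885 -0.2728] 101.4 0.0805
scene strip [ 0.5926 -0.2956] [ 0.5919 -0.2954] -166.3 0.0808
scene strip [ 0.584 -0.25 ] [ 0.5839 -0.2502] -163.1 0.0804
scene gold [ 0.6097 -0.2989] [ 0.6102 -0.2994] -163.4 0.0378
```

View pics/c7.png

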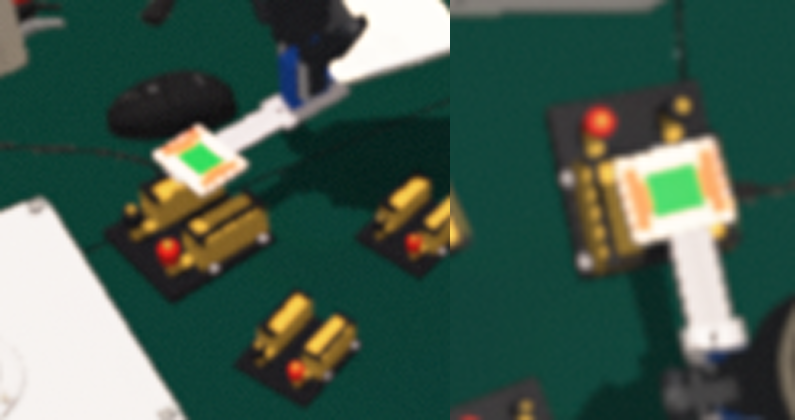

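Run:
```python
from meas import *
for n in("top","scene"):
  for k in "57":
    z=np.load(n+k+".npz")
    for name,lo,hi in(("green",(50,150,150),(75,255,255)),("strip",(6,60,220),(17,200,255))):
        for c,st,m in comps(z['p'],lo,hi,15):
            Y,a,sz,cc=fit(n,m,.0795)
            if .5<Y[0]<.65 and .2<abs(Y[1])<.4 :
                T,yaw=((np.array([.4843,.2686]),-8.04) if k=="5" else (np.array([.4866,-.2932]),9.42))
                r=np.radians(yaw);d=Y-T;print(n,k,name,Y.round(4),"local",[(d[0]*np.cos(r)+d[1]*np.sin(r)).round(4),(d[1]*np.cos(r)-d[0]*np.sin(r)).round(4)])
  # blade axis in frame 7
from scipy import ndimage
for n,(u0,v0,u1,v1) in (("top",(390,228,430,258)),("scene",(228,95,262,125))):
    z=np.load(n+"7.npz");h=cv2.cvtColor(z['p'],cv2.COLOR_RGB2HSV);P=cloud(n,z['d'])
    w=np.zeros(h.shape[:2],bool);w[v0:v1,u0:u1]=1;w&=(h[...,2]>140)&(h[...,1]<60)&(abs(P[...,2]-.0755)<.012)
    v,u=np.nonzero(w);X=np.array([onz(n,a,b,.0755)[:2] for a,b in zip(u,v)]);d=X-[.4866,-.2932];r=np.radians(9.42)
    L=np.c_[d[:,0]*np.cos(r)+d[:,1]*np.sin(r),d[:,1]*np.cos(r)-d[:,0]*np.sin(r)]
    for a in np.arange(.04,.09,.01):
        q=L[(L[:,0]>a)&(L[:,0]<a+.01)]
        if len(q):print(n,a.round(2),len(q),((q[:,1].min()+q[:,1].max())/2).round(4),np.ptp(q[:,1]).round(4))
```

```text
top 5 green [0.5889 0.2555] local [np.float64(0.1054), np.float64(0.0017)]
top 5 strip [0.5918 0.2776] local [np.float64(0.1052), np.float64(0.024)]
top 5 strip [0.5852 0.2339] local [np.float64(0.1048), np.float64(-0.0202)]
top 7 green [ 0.5892 -0.2714] local [np.float64(0.1048), np.float64(0.0048)]
top 7 strip [ 0.5943 -0.2936] local [np.float64(0.1061), np.float64(-0.018)]
top 7 strip [ 0.5839 -0.2488] local [np.float64(0.1032), np.float64(0.0279)]
scene 5 green [0.5882 0.2561] local [np.float64(0.1046), np.float64(0.0021)]
scene 5 strip [0.5859 0.2337] local [np.float64(0.1055), np.float64(-0.0204)]
scene 5 strip [0.5904 0.2773] local [np.float64(0.1039), np.float64(0.0234)]
scene 7 green [ 0.5892 -0.2729] local [np.float64(0.1045), np.float64(0.0033)]
scene 7 strip [ 0.5926 -0.2956] local [np.float64(0.1041), np.float64(-0.0197)]
scene 7 strip [ 0.584 -0.25 ] local [np.float64(0.1031), np.float64(0.0267)]
top 0.04 44 0.0011 0.0219
top 0.05 44 0.0011 0.0215
top 0.06 44 0.001 0.022
top 0.07 26 0.0012 0.022
scene 0.04 26 -0.0012 0.0224
scene 0.05 27 -0.0019 0.0223
scene 0.06 28 -0.0016 0.0235
scene 0.07 27 -0.0009 0.023
scene 0.08 26 0.0119 0.0317
```

The tile has drifted about 2 mm sideways on the blade. I'll correct laterally and by a slight turn, then lower partway and recheck.

```bash
python3 -m handwheel '[0,0.5,0,0.05,0,0, 0,1,0,0.1,0,0, 1,1.5,0,0.15,0,0, 3,1.5,0,0.2,0,0, 6,1.5,0,0.2,0,0, 10,1.5,0,0.2,0,0, 14,1.5,0,0.2,0,0, 18,1.5,0,0.2,0,0, 21,1.5,0,0.2,0,0, 23,1.5,0,0.2,0,0, 24,1.5,0,0.2,0,0, 24,1.5,0,0.2,0,0, 24,1.5,0,0.2,0,0]'; python3 go.py .4865 -.2949 .0305 8.2;python3 - <<'E'
from workcell import snapshot
import cv2,numpy as np
for n in("scene","top"):
    p,d=snapshot(n); cv2.imwrite(f"pics/{n}8.png",p[:,:,::-1]); np.savez(n+"8.npz",p=p,d=d)
a=cv2.imread("pics/scene8.png")[70:200,160:300];b=cv2.imread("pics/top8.png")[170:270,345:430]
cv2.imwrite("pics/c8.png",np.hstack([cv2.resize(a,(450,420),interpolation=2),cv2.resize(b,(345,420),interpolation=2)]))
from meas import *
for n in("top","scene"):
    z=np.load(n+"8.npz");P=cloud(n,z['d'])
    for name,lo,hi,hz in(("green",(50,150,150),(75,255,255),.0555),("strip",(6,60,220),(17,200,255),.0555),("gold",(18,130,190),(30,255,255),.036)):
        for c,st,m in comps(z['p'],lo,hi,15):
            Y,a,sz,cc=fit(n,m,hz)
            if .5<Y[0]<.7 and -.4<Y[1]<-.2:print(n,name,Y.round(4),cc.round(4),a.round(1),np.median(P[...,2][m]).round(4))
E
```

```text
t: 13.28
tool_pos: [0.4871, -0.2937, 0.0614]
tcp_rot: [-0.051, -0.705, -0.051, 0.706]
contact_force: [0.6, 0.2, -1.8]
gripper_width: 0.0144
t 13.28 pos [ 487.1 -293.7   61.4] F [ 0.6  0.2 -1.8] w 14.4 q [ 0.48  0.54 -0.05  1.88  0.04  0.72 -1.01]
 yaw now 8.27 xaxis [-1.4e-03  4.0e-04 -1.0e+00]
 shift mm [30.9  1.1  0.7] turn units [0.01 0.01 0.01]
top green [ 0.59   -0.2749] [ 0.59   -0.2747] 103.5 0.0545
top strip [ 0.5954 -0.2967] [ 0.596  -0.2962] -168.5 0.0548
top strip [ 0.5851 -0.2519] [ 0.5848 -0.2524] -166.6 0.0543
scene green [ 0.59   -0.2758] [ 0.5902 -0.2755] 112.8 0.0569
scene strip [ 0.5929 -0.2986] [ 0.5927 -0.2987] -166.4 0.0568
scene strip [ 0.5859 -0.2524] [ 0.5854 -0.2526] -167.4 0.0561
```

View pics/c8.png

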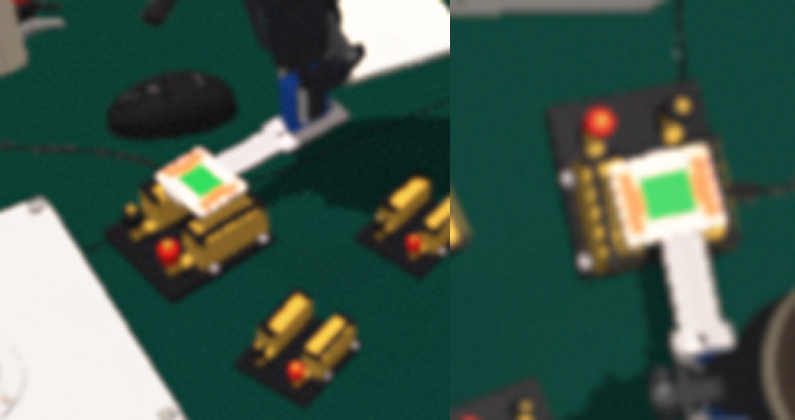

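The tile hovers over the nest about 2 mm to +y and otherwise centred. A last 1 mm nudge, then I'll lower.

```bash
python3 -m handwheel '[0,0.6,0,0,0,0, 1,1.2,0,0,0,0, 3,1.2,0,0,0,0, 6,1.2,0,0,0,0, 9,1.2,0,0,0,0, 11,1.2,0,0,0,0, 12.5,1.2,0,0,0,0, 13.5,1.2,0,0,0,0, 14.5,1.2,0,0,0,0, 15.5,1.2,0,0,0,0, 16.5,1.2,0,0,0,0, 18,1.2,0,0,0,0, 20,1.2,0,0,0,0, 23,1.2,0,0,0,0, 26,1.2,0,0,0,0, 29,1.2,0,0,0,0, 30,1.2,0,0,0,0, 30,1.2,0,0,0,0, 30,1.2,0,0,0,0]'; python3 go.py .3866 -.3114 .0305 8.2;python3 - <<'E'
from workcell import snapshot
import cv2,numpy as np
for n in("scene","top"):
    p,d=snapshot(n); cv2.imwrite(f"pics/{n}9.png",p[:,:,::-1]); np.savez(n+"9.npz",p=p,d=d)
a=cv2.imread("pics/scene9.png")[70:200,160:300];b=cv2.imread("pics/top9.png")[170:270,345:430]
cv2.imwrite("pics/c9.png",np.hstack([cv2.resize(a,(450,420),interpolation=2),cv2.resize(b,(345,420),interpolation=2)]))
from meas import *
for n in("top","scene"):
    z=np.load(n+"9.npz");P=cloud(n,z['d'])
    for name,lo,hi,hz in(("green",(50,150,150),(75,255,255),.040),("strip",(6,60,220),(17,200,255),.040),("gold",(18,130,190),(30,255,255),.036)):
        for c,st,m in comps(z['p'],lo,hi,15):
            Y,a,sz,cc=fit(n,m,hz)
            if .5<Y[0]<.7 and -.4<Y[1]<-.2:print(n,name,Y.round(4),cc.round(4),a.round(1),np.median(P[...,2][m]).round(4))
E
```

```text
t: 14.97
tool_pos: [0.4873, -0.2949, 0.0315]
tcp_rot: [-0.051, -0.705, -0.051, 0.706]
contact_force: [0.8, -0.3, -0.6]
gripper_width: 0.0151
t 14.97 pos [ 487.3 -294.9   31.5] F [ 0.8 -0.3 -0.6] w 15.1 q [ 0.48  0.59 -0.04  1.9   0.04  0.66 -1.01]
 yaw now 8.27 xaxis [-1.3e-03  4.0e-04 -1.0e+00]
 shift mm [  1.1   1.8 102. ] turn units [0.01 0.01 0.01]
top green [ 0.5904 -0.2759] [ 0.5904 -0.2759] 107.0 0.0399
top strip [ 0.5947 -0.2969] [ 0.5949 -0.2965] -167.8 0.0396
top strip [ 0.5849 -0.253 ] [ 0.5846 -0.2534] -165.5 0.0398
scene green [ 0.5898 -0.2772] [ 0.5896 -0.2774] 92.1 0.042
scene strip [ 0.5948 -0.3006] [ 0.5933 -0.3007] -167.9 0.0422
scene strip [ 0.5861 -0.2544] [ 0.5856 -0.2544] -166.0 0.0414
```

View pics/c9.png

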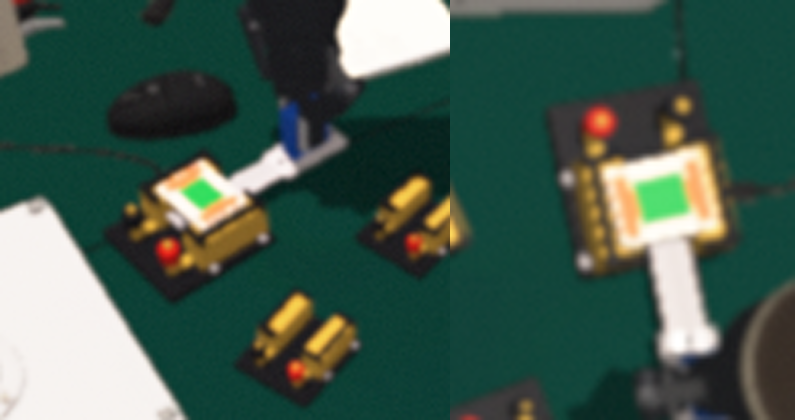

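The tile lies flat in the pocket, with its top at 0.040 m and its centre within about 1 mm of the seat. The blade is free below it, so I'll withdraw straight back.

```bash
python3 -m handwheel '[0,0,1,0,0,0, 0,0,4,0,0,0, 0,0,8,0,0,0, 0,0,13,0,0,0, 0,0,19,0,0,0, 0,0,26,0,0,0, 0,0,34,0,0,0, 0,0,43,0,0,0, 0,0,52,0,0,0, 0,0,61,0,0,0, 0,0,70,0,0,0, 0,0,79,0,0,0, 0,0,87,0,0,0, 0,0,94,0,0,0, 0,0,100,0,0,0, 0,0,104,0,0,0, 0,0,106,0,0,0, 0,0,106,0,0,0, 0,0,106,0,0,0]'; python3 go.py .382 -.310 .0132 8.2;python3 - <<'E'
from workcell import snapshot
import cv2,numpy as np
for n in("scene","top"):
    p,d=snapshot(n); cv2.imwrite(f"pics/{n}10.png",p[:,:,::-1]); np.savez(n+"10.npz",p=p,d=d)
a=cv2.imread("pics/scene10.png")[50:210,160:332];b=cv2.imread("pics/top10.png")[170:320,330:453]
cv2.imwrite("pics/c10.png",np.hstack([cv2.resize(a,(450,420),interpolation=2),cv2.resize(b,(345,420),interpolation=2)]))
E
```

```text
t: 16.65
tool_pos: [0.3829, -0.3102, 0.0318]
tcp_rot: [-0.051, -0.705, -0.051, 0.705]
contact_force: [-0.8, 0.2, -1.9]
gripper_width: 0.0148
t 16.65 pos [ 382.9 -310.2   31.8] F [-0.8  0.2 -1.9] w 14.8 q [ 0.61  0.5  -0.05  2.09  0.05  0.55 -0.9 ]
 yaw now 8.28 xaxis [-6.e-04  1.e-04 -1.e+00]
 shift mm [18.6 -0.3  0.8] turn units [0.01 0.01 0.  ]
```

View pics/c10.png

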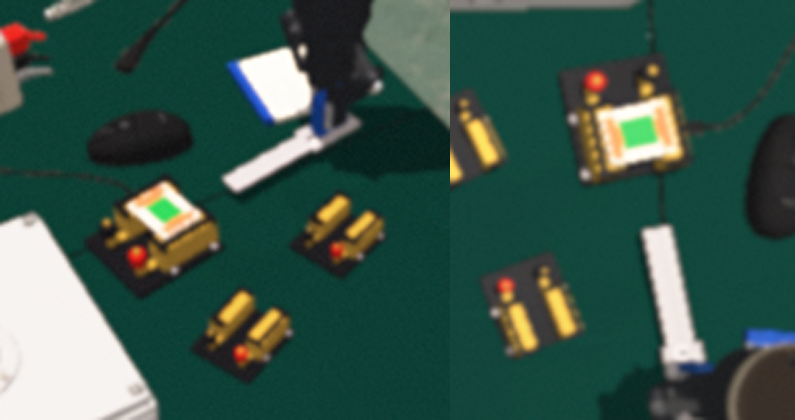

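The paddle is clear of the nest and the tile is undisturbed. A notepad lies close on the right, so I'll move 22 mm left, then lay the paddle down.

```bash
python3 -m handwheel '[0,-2,0,0,0,0, 0,-6,0,0,0,0, 0,-12,0,0,0,0, 0,-18,0,0,0,0, 0,-21,0,0,0,0, 2,-22,0,0,0,0, 5,-22,0,0,0,0, 9,-22,0,0,0,0, 13,-22,0,0,0,0, 16,-22,0,0,0,0, 17.5,-22,0,0,0,0, 18.3,-22,0,0,0,0, 18.6,-22,0,0,0,0, 18.6,-22,0,0,0,0]'; python3 go.py .386 -.290 .013 8.2
python3 - <<'E'
from workcell import snapshot
import cv2,numpy as np
for n in("scene","top"):
    p,d=snapshot(n); cv2.imwrite(f"pics/{n}11.png",p[:,:,::-1]); np.savez(n+"11.npz",p=p,d=d)
a=cv2.imread("pics/scene11.png")[50:210,160:332];b=cv2.imread("pics/top11.png")[170:320,330:453]
cv2.imwrite("pics/c11.png",np.hstack([cv2.resize(a,(450,420),interpolation=2),cv2.resize(b,(345,420),interpolation=2)]))
E
```

```text
t: 17.92
tool_pos: [0.3796, -0.2884, 0.0132]
tcp_rot: [-0.051, -0.705, -0.051, 0.706]
contact_force: [-1.6, 0.6, 0.4]
gripper_width: 0.0148
t 17.92 pos [ 379.6 -288.4   13.2] F [-1.6  0.6  0.4] w 14.8 q [ 0.58  0.52 -0.05  2.14  0.05  0.49 -0.94]
 yaw now 8.29 xaxis [-8.e-04  1.e-04 -1.e+00]
 shift mm [ 0.2  2.5 -6.1] turn units [0.01 0.01 0.  ]
```

View pics/c11.png

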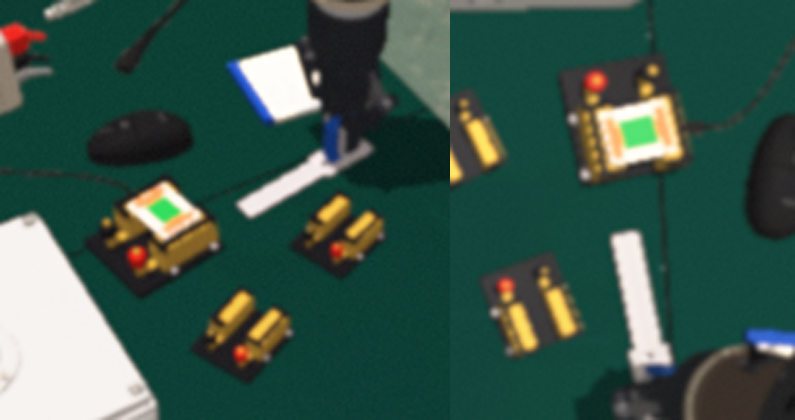

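The paddle is down on open bench. I'll release, then raise.

```bash
python3 -m handwheel '[0.2,0,0,0,0,0, 0.2,0,0,0,0,0, 0.2,0,0,0,0,0, 0.2,0,0,0,0,0, 0.2,0,0,0,0,0, 0.2,0,0,0,0,0, 0.2,0,0,0,0,0]' 45 && python3 -m handwheel '[-3,0,0,0,0,0, -10,0,0,0,0,0, -22,0,0,0,0,0, -40,0,0,0,0,0, -60,0,0,0,0,0, -82,0,0,0,0,0, -104,0,0,0,0,0, -122,0,0,0,0,0, -135,0,0,0,0,0, -140,0,0,0,0,0, -140,0,0,0,0,0, -140,0,0,0,0,0]'
python3 - <<'E'
from workcell import snapshot
import cv2,numpy as np
for n in("scene","top"):
    p,d=snapshot(n); cv2.imwrite(f"pics/{n}12.png",p[:,:,::-1]); np.savez(n+"12.npz",p=p,d=d)
a=cv2.imread("pics/scene12.png")[50:210,160:332];b=cv2.imread("pics/top12.png")[170:320,330:453]
cv2.imwrite("pics/c12.png",np.hstack([cv2.resize(a,(450,420),interpolation=2),cv2.resize(b,(345,420),interpolation=2)]))
from meas import *
for n in("top","scene"):
    z=np.load(n+"12.npz");P=cloud(n,z['d'])
    for name,lo,hi,hz in(("green",(50,150,150),(75,255,255),.040),("strip",(6,60,220),(17,200,255),.040)):
        for c,st,m in comps(z['p'],lo,hi,15):
            Y,a,sz,cc=fit(n,m,hz)
            if .5<Y[0]<.7 and -.4<Y[1]<-.2:print(n,name,Y.round(4),a.round(1),np.median(P[...,2][m]).round(4))
    h=cv2.cvtColor(z['p'],cv2.COLOR_RGB2HSV)
    w=(h[...,2]>140)&(h[...,1]<60)&(P[...,0]>.42)&(P[...,0]<.51)&(abs(P[...,1]+.275)<.03)&(P[...,2]<.03)
    X=P[w];k=np.polyfit(X[:,0],X[:,2],1) if len(X)>20 else None;print(n,"blade",len(X),np.median(X,0).round(4),k)
E
```

```text
t: 18.6
tool_pos: [0.38, -0.2885, 0.0131]
tcp_rot: [-0.051, -0.705, -0.051, 0.705]
contact_force: [-0.2, -0.6, -0.3]
gripper_width: 0.0448
t: 19.6
tool_pos: [0.3798, -0.2884, 0.153]
tcp_rot: [-0.051, -0.705, -0.051, 0.705]
contact_force: [0.3, -1.0, -0.2]
gripper_width: 0.0452
top green [ 0.5904 -0.2759] 107.0 0.04
top strip [ 0.5945 -0.2969] -168.1 0.0402
top strip [ 0.5847 -0.253 ] -166.5 0.04
top blade 379 [ 0.4643 -0.2772  0.0022] [-0.00046706  0.00237176]
scene green [ 0.5898 -0.2772] 92.1 0.042
scene strip [ 0.5943 -0.3007] -167.6 0.0416
scene strip [ 0.5857 -0.2546] -165.1 0.0414
scene blade 236 [ 0.4649 -0.2762  0.0043] [-0.00277818  0.00544008]
```

View pics/c12.png

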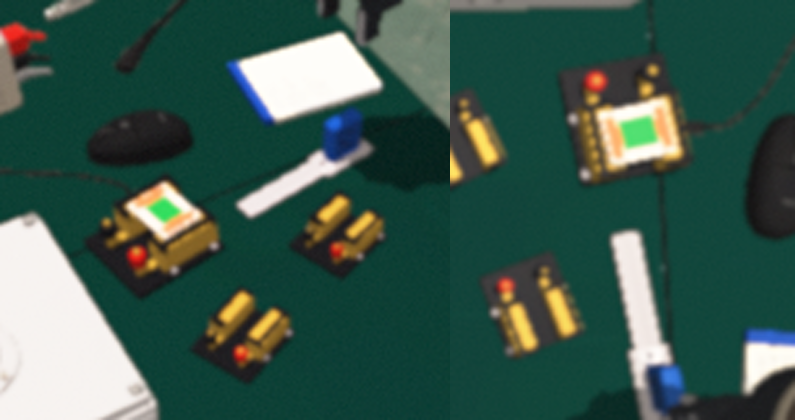

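The tile lies flat in the nest and the paddle lies flat and free on the bench, with the gripper clear of both. Handing in.

```bash
python3 -c "
from workcell import job
print(job.sign_off())"
```

```text
the job is handed in; nothing more can be done
None
```

The tile is loaded in the test nest and the job is handed in. I finished at about 19.7 s of the 61 s allowed. No verdict was reported, so the checks below are my own camera measurements.

I gripped the paddle by its blue grip and slid the blade under the tile through the carrier's channel. I then lifted the tile off, carried it across and lowered it onto the brass rails. After drawing the paddle straight out, I laid it flat on open bench in front of the nest and let go.

**Tile:**
- Its centre is at about (0.590, −0.2765), within about 1 mm of the seat I measured.
- Its top face read 0.040 m from the top camera and 0.042 m from the scene camera. Resting on the rails it should be at 0.040 m.
- It did not move when I drew the paddle out.

**Paddle:** The blade is level to within 0.003, with its top face at 0.002 to 0.004 m, against 3 mm for lying flat. The tip is roughly 50 mm clear of the nest.

**Disagreements:**
- The tile drifted about 2 mm sideways on the blade during the carry. I corrected for that before lowering.
- The two cameras disagreed on the tile's turn relative to the nest, by about 1° to 4°. The limit is 14°.

I kept the whole path away from the loupe, tape and screwdriver, but did not measure their positions again at the end.

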